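# Push the row of vial racks home in the loader and start it

### The job

Five vial racks stand touching in the lane of the code reader's rack loader, short of the end stop. Push the whole row along the guide rail as one train until the front rack is up against the end stop and all five are closed up, keeping the racks upright on the deck and not picking any up; only then press the round start key on the control housing right down and let it come back up. Leave the flask, the tip box and the jar where they are.

Things in the scene. Friction and masses are not known exactly. Their poses are not given: they have to be found in the camera images.
- loader: White rack feeder of a bench vial code reader, fixed to the bench. Origin: on the bench (z = 0), z up; its +y points along the lane to the end stop and control housing. The lane is a level steel deck 30 mm above the bench, from y = -200 to 100 mm, 121 mm wide, centred on x = 0. The row of racks starts 50 to 115 mm short of the stop and slides by friction alone (about 1 to 5 N for all five).
- end_stop (a point): Foot of the end stop's face, at deck height in the middle of the lane (loader y = 100 mm). The stop is an upright dark steel plate 28 mm tall across the lane.
- lane_entry (a point): Open rear end of the lane, mid-width, at deck height. A guide rail 6 mm wide and 5 mm high runs along the lane's middle to 24 mm short of the stop (the racks' grooves straddle it); side guides 14 mm high at loader x = +-62 mm. The lane behind the row is free for at least 70 mm.
- housing_top (a point): Centre of the flat top of the control housing behind the stop: 75 mm above the bench, loader x = -90 to 90 mm, y = 104 to 214 mm, with a flat display and the start key on it.
- track_end (a point): Far end of the low transfer track (40 mm wide, deck height) that leaves the front rack's place sideways, along the loader's +x, from x = 64 to 200 mm. A code reader 62 mm high stands beside it, at x = 99 to 145 mm, y = 110 to 155 mm.
- rack1: One of five alike grey plastic vial racks: a narrow block 117 mm long (its own x, across the lane), 22 mm thick (its own y, along the lane) and 40 mm tall, flat-sided, with five small capped vials standing in it up to 56 mm; about 90 g. Origin: centre of its underside; z up. The front rack, nearest the end stop. Fully home its origin is 89 mm along the loader's +y.
- rack2: One of five alike grey plastic vial racks: a narrow block 117 mm long (its own x, across the lane), 22 mm thick (its own y, along the lane) and 40 mm tall, flat-sided, with five small capped vials standing in it up to 56 mm; about 90 g. Origin: centre of its underside; z up. Second from the stop; fully home at loader y = 67 mm.
- rack3: One of five alike grey plastic vial racks: a narrow block 117 mm long (its own x, across the lane), 22 mm thick (its own y, along the lane) and 40 mm tall, flat-sided, with five small capped vials standing in it up to 56 mm; about 90 g. Origin: centre of its underside; z up. Third; fully home at loader y = 45 mm.
- rack4: One of five alike grey plastic vial racks: a narrow block 117 mm long (its own x, across the lane), 22 mm thick (its own y, along the lane) and 40 mm tall, flat-sided, with five small capped vials standing in it up to 56 mm; about 90 g. Origin: centre of its underside; z up. Fourth; fully home at loader y = 23 mm.
- rack5: One of five alike grey plastic vial racks: a narrow block 117 mm long (its own x, across the lane), 22 mm thick (its own y, along the lane) and 40 mm tall, flat-sided, with five small capped vials standing in it up to 56 mm; about 90 g. Origin: centre of its underside; z up. The last rack, farthest from the stop. Its free flat rear face (towards the loader's -y) is where the row is pushed from; fully home its origin is at loader y = 1 mm, its rear face at y = -10 mm.
- start_top (a point): Centre of the top of the start key: a white round push button, 28 mm across, on top of the control housing at loader x = 30, y = 160 mm; pressed straight down.
- start (a joint): Travel of the start key in m: 0 up, 0.006 fully down; sprung, about 5 N to go fully down, comes back up when let go.
- flask: Small clear culture flask with a red cap lying flat on the bench, 50 x 70 x 25 mm plus neck, on the loader's +x side. Origin: underside centre. To be left alone.
- tipbox: Pipette tip box on the bench on the loader's -x side, 84 x 122 x 62 mm. Origin: underside centre. To be left alone.
- bottle: Round reagent jar standing on the bench on the loader's +x side, 56 mm across, 95 mm tall. Origin: underside centre. To be left alone.

How it is judged:
On the way, in this order (a step that is already met when the one before it is completed fails the run):
1. the whole row is home against the end stop (y of rack1 in the frame of loader above 0.085 m and x of rack1 in the frame of loader between -0.006 and 0.006 m and z of each of rack1, rack2, rack3, rack4, rack5 in the frame of loader below 0.033 m and angle between each of rack1, rack2, rack3, rack4, rack5's own z axis and vertical below 0.06 rad and angle between the y axis of each of rack1, rack2, rack3, rack4, rack5 and the y axis of loader, either way round below 0.07 rad and y of rack2 in the frame of loader above 0.063 m and x of rack2 in the frame of loader between -0.006 and 0.006 m and y of rack3 in the frame of loader above 0.041 m and x of rack3 in the frame of loader between -0.006 and 0.006 m and y of rack4 in the frame of loader above 0.019 m and x of rack4 in the frame of loader between -0.006 and 0.006 m and y of rack5 in the frame of loader above -0.003 m and x of rack5 in the frame of loader between -0.006 and 0.006 m), for 0.2 s.
2. the start key is pressed down with the row home (all of step 1 and value of joint start above 0.004 m), for 0.05 s.
At the end, for the whole second after the job is handed in: All five racks stand upright on the deck, square in the lane (within 0.07 rad, 6 mm to either side), each within 4 mm of its fully home place against the stop, at rest, and the start key is up again (under 1.5 mm) (all of step 1 and value of joint start below 0.0015 m and linear speed of each of rack1, rack2, rack3, rack4, rack5 below 0.01 m/s); the robot touches nothing.
It fails at once if a rack is lifted off the deck or carried (height (world z) of any of rack1, rack2, rack3, rack4, rack5 above 0.042 m).
It fails at once if a rack is tipped over (angle between any of rack1, rack2, rack3, rack4, rack5's own z axis and vertical above 0.35 rad).
It fails at once if the row is pulled apart: the racks no longer travel together (over 12 mm of gaps) (distance between rack1 and rack5 above 0.1 m).
It fails at once if the start key is pressed before the row is home (value of joint start above 0.003 m and y of rack5 in the frame of loader below -0.004 m).
It fails at once if flask, tip box or jar is disturbed (distance of any of flask, tipbox, bottle from where it was at the start of the episode above 0.015 m).
It also fails if it takes over 45 s, if anything falls off the work surface, if the arm or the gripper's body presses on something with over 40 N, if the wrist force passes 120 N, or if a joint passes its speed limit or range.

### The arm

A 7-joint arm with a two-finger parallel gripper is mounted at the origin on the work surface. World frame = base frame: x ahead of the robot, y to its left, z up, the work surface at z = 0. Lengths are in m, angles in rad, forces in N, time in s.
With the tool pointing down it reaches from about 0.4 to 0.85 m from the base axis. Payload 4.5 kg.
Tool frame: the origin (TCP) lies at the very end of the fingers, on their centre line; the grasp point (between the pads) lies 19 mm behind it; z points along the fingers, x is the direction in which the jaws open and shut, and the axes are right-handed (so a half turn about z gives the same grasp; the last joint's range is limited). The gripper opens to 88 mm and grips with 3 to 60 N. Pads are 18 mm wide; open, the fingers measure 123 mm over their backs; the gripper's body (75 mm by 187 mm) begins 45 mm behind the grasp point.
Start: joints at [1.15, 0.689, -0.195, 1.565, 0.157, 0.902, -0.215], TCP at [0.275, -0.561, 0.239] pointing down, gripper open.
Joint ranges: [-3.01, 3.01], [-0.46, 2.08], [-1.47, 1.51], [0.13, 2.56], [-1, 4.14], [0.04, 2.09], [-2.66, 2.66]. Speed limits (rad/s): [2.57, 2.57, 3.14, 3.14, 3.14, 3.14, 3.14].

### API

Orientations are given as a unit quaternion [x, y, z, w].
In Python, from plant import * gives the robot as it stands.
- The arm moves only by the tool apply_moves, never from a script. Its argument "series" is a list of rows, each an object of numbers: "x", "y", "z": the shift along the tool's x, y, z in units of 80 cm (1.0 is 80 cm); "wx", "wy", "wz": the turn, a rotation vector about the tool's x, y, z in units of pi rad (1.0 is pi rad); "fingers": the opening, from -1 (shut) to 1 (fully open), so that 0 is half open. In form: [{"x": .., "y": .., "z": .., "wx": .., "wy": .., "wz": .., "fingers": ..}, ...]. A call has 1 to 8 rows; each row shifts and turns the pose as measured when the row begins, along the tool's axes as they then stand; what a row does not reach is not made up. A row lasts 1/8 s, in which the tool goes at most 62.5 mm and 10.7 degrees, less where a joint would pass 70% of its speed; a pose out of reach is approached as far as the arm can. A call with a number of a shift or a turn outside -1 to 1 is refused whole. A call with a gripper value outside its range is refused whole. The fingers move at their own pace and stop on an object; "force" is the grip in N (left out, the last holds). Time passes only in rows, so rows that do not move let the fingers close. It gives the time, the measured TCP pose, the force and the opening at its end, in the units of the state.
- get_state(): the state, without advancing time (a new reading comes with each control period).
- snapshot(name): name is "scene" or "top"; returns (picture, depth): 384x512x3 uint8, red, green, blue; 384x512 float32, m along the optical axis (not along the pixel's ray), 0 where there is no reading.
- camera_model(name): a dict with "camera_matrix" (3x3 intrinsics, pixels), "world_from_camera" (4x4, takes a point from camera to world coordinates). Camera axes: x right, y up, looking along -z (the intrinsics and any distortion apply to the point x, -y, -z); pixel columns grow to the right and rows downward; lengths in m; the calibration is good to about 2 mm. A picture is of the moment at which its call begins. camera_model takes no time and is no camera call.
- finish_job(): hands the job in, once; it reports no verdict.
The state is a dict: "clock": time; "q": joint angles; "qd": joint speeds; "joint_torque": joint torques, N m; "tool_pos": TCP position; "eef_rot": TCP orientation; "contact_force": force on the tool from outside, world axes, zero at the start; "moment": the same for the moment, N m; "opening": opening from 0.0 (shut) to 1.0 (fully open).
Only numpy, scipy, OpenCV 4.12 (cv2) and the standard library are available. Lean on these libraries where they do the work, as an engineer would, in place of code of your own. Each camera call takes 0.05 s, during which the arm holds its last target. There are 200 camera calls.

## Working session

There is one attempt and no reset: what is moved stays moved. The work goes in short steps, Python scripts to look and compute and a tool call to move; the robot and the scene stay as the last step left them, time stands still between calls to the robot, and variables do not carry over. Pictures are saved under pics/ and viewed, about 8 in all and at most 12, crops included, and the job is handed in when it is done.

Besides the shell and the picture viewer there is one more tool, called after "Emit:" by a JSON object that holds its "fn" and its "kwargs". apply_moves: Moves the arm, as the interface text tells. Its arguments: {"type":"object","properties":{"series":{"type":"array","items":{"type":"object","properties":{"x":{"type":"number"},"y":{"type":"number"},"z":{"type":"number"},"wx":{"type":"number"},"wy":{"type":"number"},"wz":{"type":"number"},"fingers":{"type":"number"}}}},"force":{"type":"number"}},"required":["series"]}

```bash
mkdir -p pics; cat > h.py <<'E'
from plant import *
import numpy as np, cv2
def snap(n,f):
    p,d=snapshot(n); cv2.imwrite('pics/%s.png'%f,p[:,:,::-1]); np.savez('pics/%s.npz'%f,p=p,d=d); return p,d
def cloud(n,d):
    m=camera_model(n);K=np.array(m['camera_matrix']);T=np.array(m['world_from_camera'])
    v,u=np.mgrid[:d.shape[0],:d.shape[1]]
    P=np.stack([(u-K[0,2])/K[0,0]*d,-(v-K[1,2])/K[1,1]*d,-d,np.ones_like(d)],-1)
    return (P@T.T)[...,:3]
E
python3 - <<'E'
from h import *
print(get_state())
for n in ['top','scene']:
    p,d=snap(n,n+'0'); print(n,camera_model(n)); 
a=cv2.imread('pics/top0.png');b=cv2.imread('pics/scene0.png')
E
ls
```

```text
{'clock': 0.0, 'q': array([ 1.14980263,  0.68997075, -0.19452751,  1.566361  ,  0.15732454,
        0.90251462, -0.2151189 ]), 'qd': array([ 0.00030339,  0.00044625, -0.0005248 ,  0.00150355, -0.00156742,
        0.00046984, -0.00114375]), 'joint_torque': array([ 7.39583338e-04, -5.27564228e+01, -1.26647919e+00, -1.53427756e+01,
       -5.25984087e-02,  6.71401926e-03,  1.61632479e-04]), 'tool_pos': array([ 0.27421899, -0.56091135,  0.23791413]), 'eef_rot': array([ 8.48339414e-01, -5.29451958e-01, -8.25278948e-04, -4.26712807e-04]), 'contact_force': array([ 0.54860372, -1.2523822 , -0.14071058]), 'moment': array([-0.00707796,  0.03004177,  0.01420619]), 'opening': 1.0010777365438235}
top {'camera_matrix': array([[419.68618098,   0.        , 255.37357485],
       [  0.        , 419.68618098, 194.20464484],
       [  0.        ,   0.        ,   1.        ]]), 'world_from_camera': array([[ 0.09164174,  0.97574817, -0.19878958,  0.41545379],
       [-0.99578226,  0.08891153, -0.02263679, -0.04991183],
       [-0.00441312,  0.20002562,  0.97978073,  0.99606847],
       [ 0.        ,  0.        ,  0.        ,  1.        ]])}
scene {'camera_matrix': array([[445.62062052,   0.        , 254.34858019],
       [  0.        , 445.62062052, 195.84590534],
       [  0.        ,   0.        ,   1.        ]]), 'world_from_camera': array([[ 0.48183983, -0.71300535,  0.50936602,  1.05433718],
       [ 0.87622792,  0.38713486, -0.28696905, -0.29297694],
       [ 0.00741713,  0.58459385,  0.81129219,  0.81072817],
       [ 0.        ,  0.        ,  0.        ,  1.        ]])}
h.py
pics
```

View pics/top0.png

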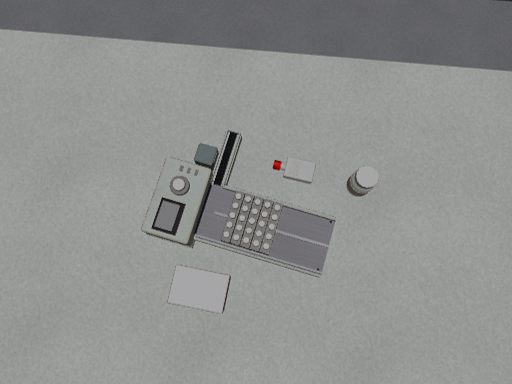

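View pics/scene0.png

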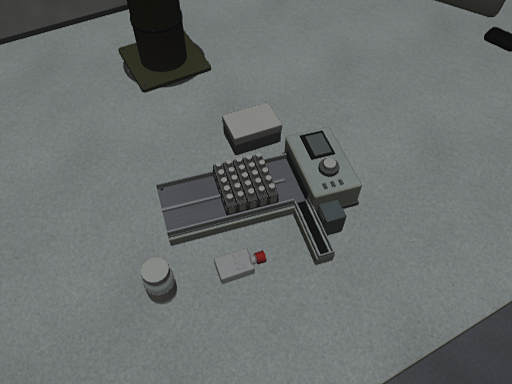

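The top view shows the loader with its +y to image left. The housing is around (178,200), the key at (179,185), the racks at x 225–280, and the open lane at 280–335. Next I'll measure from the depth.

```bash
python3 - <<'E'
from h import *
d=np.load('pics/top0.npz')['d'];p=np.load('pics/top0.npz')['p'];C=cloud('top',d)
print('bench z',np.median(C[300:340,300:400,2]))
Z=C[...,2]; roi=np.zeros(Z.shape,bool); roi[150:250,135:225]=1
h=(roi&(abs(Z-.075)<.006)).astype(np.uint8)
n,l,s,c=cv2.connectedComponentsWithStats(h); k=1+np.argmax(s[1:,4]); print(s[k])
r=cv2.minAreaRect(C[l==k][:,:2].astype(np.float32)*1000); print('housing rect mm',r, 'z',np.median(Z[l==k]))
# deck
roi[:]=0; roi[180:280,190:345]=1
dk=(roi&(abs(Z-.03)<.004)).astype(np.uint8)
dk=cv2.morphologyEx(dk,cv2.MORPH_OPEN,np.ones((3,3)))
n,l,s,c=cv2.connectedComponentsWithStats(dk); print(s[1:])
k=1+np.argmax(s[1:,4]); print('deck',cv2.minAreaRect(C[l==k][:,:2].astype(np.float32)*1000),np.median(Z[l==k]))
# rack/vial
rk=roi&(Z>.06)&(np.arange(512)[None]>215)&(np.arange(512)[None]<290)
print('racks',cv2.minAreaRect(C[rk][:,:2].astype(np.float32)*1000), np.percentile(Z[rk],[5,50,95]))
# key
g=cv2.cvtColor(p,cv2.COLOR_RGB2GRAY)
kk=np.zeros(Z.shape,bool); kk[172:200,165:195]=1
print('z around key'); print((Z[174:198:2,166:194:2]*1000).round().astype(int))
cr=cv2.resize(cv2.imread('pics/top0.png')[120:290,130:350],None,fx=3.5,fy=3.5,interpolation=cv2.INTER_CUBIC); cv2.imwrite('pics/crop0.png',cr)
E
```

```text
bench z 0.00020857178528105313
[ 141  157   71   87 3489]
housing rect mm ((575.550537109375, 146.82015991210938), (110.44196319580078, 179.88214111328125), 78.61894989013672) z 0.07593919560978613
[[ 197  180   38   60 1233]
 [ 278  207   57   37 1291]
 [ 269  233   58   39 1316]
 [ 208  241    3    3    9]
 [ 213  243    4    3   12]
 [ 229  247    3    3    9]
 [ 235  249    4    3   12]
 [ 245  252    3    3    9]
 [ 274  261    3    3    9]
 [ 309  271    8    5   26]]
deck ((487.42327880859375, -136.986328125), (126.28666687011719, 57.96788787841797), 78.64671325683594) 0.03038614271827439
racks ((499.8929443359375, -18.055343627929688), (110.84880065917969, 200.2678680419922), 79.0711441040039) [0.06655769 0.07140274 0.0881674 ]
z around key
[[ 76  77  77  77  75  77  76  77  75  74  75  77  75  74]
 [ 75  78  77  74  76  75  88  86  89  74  78  76  73  76]
 [ 73  77  75  76  87  87  86  90  88  88  74  77  78  76]
 [ 76  77  79  85  89  97  98  97  98  86  91  74  78  75]
 [ 77  78  77  86  99 101  98  99  97  98  88  87  78  75]
 [ 77  75  87  87  96  96  97  99 100  98  88  88  76  73]
 [ 72  76  88  89  94  98 101  97 101  95  87  91  79  74]
 [ 74  73  87  86 100  97  97  98  98  89  91  87  77  76]
 [ 76  77  77  90  85  93  97  94  85  88  86  83  75  75]
 [ 72  75  75  75  88  88  87  89  88  88  83  74  75  75]
 [ 76  78  74  74  74  88  89  88  88  86  72  76  72  75]
 [ 74  73  75  78  75  77  74  76  76  75  76  74  75  77]]
```

View pics/crop0.png

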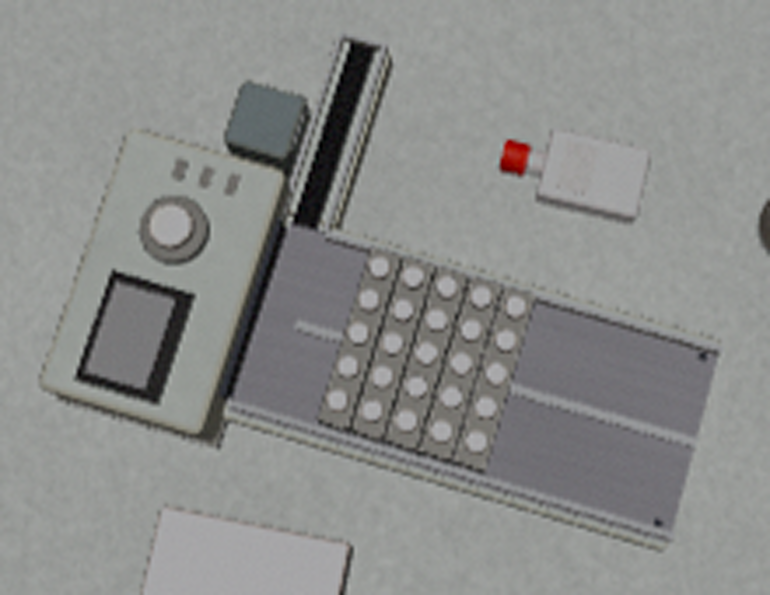

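```bash
cat >> h.py <<'E'
from scipy.spatial.transform import Rotation as R
yaw=np.deg2rad(78.63-90); O=np.array([.5442,-.0091])
ex=np.array([np.cos(yaw),np.sin(yaw)]); ey=np.array([-ex[1],ex[0]])
def L(P): return np.stack([(P[...,:2]-O)@ex,(P[...,:2]-O)@ey],-1)
def W(x,y,z): return np.r_[O+x*ex+y*ey,z]
def go(target,flip=0):
    s=get_state(); r=R.from_quat(s['eef_rot']); 
    t=r.inv().apply(target-s['tool_pos'])
    want=R.from_matrix(np.c_[np.r_[ex,0],np.r_[-ey,0],[0,0,-1]])
    print('clk',s['clock'],'L',L(s['tool_pos'])*1e3,'z',s['tool_pos'][2],'F',s['contact_force'].round(1))
    print('shift units',(t/.8).round(4),'turn units',((r.inv()*want).as_rotvec()/np.pi).round(4))
    print('want-frame shift units',(want.inv().apply(target-s['tool_pos'])/.8).round(4))
E
python3 - <<'E'
from h import *
d=np.load('pics/top0.npz')['d'];C=cloud('top',d);Z=C[...,2];l=L(C)*1e3
k=(Z>.093)&(abs(l[...,0]-30)<25)&(abs(l[...,1]-160)<25);print('key',l[k].mean(0),np.ptp(l[k],0),np.median(Z[k]))
v=(Z>.079)&(abs(l[...,0])<62)&(l[...,1]<70)&(l[...,1]>-90)
n,lab,s,c=cv2.connectedComponentsWithStats(v.astype(np.uint8))
for i in range(1,n):
    if s[i,4]>8: print(l[lab==i].mean(0).round(1),end=' ')
r=(abs(Z-.07)<.005)&(abs(l[...,0])<62)&(l[...,1]<70)&(l[...,1]>-100);print('\nracks y',np.percentile(l[r][:,1],[1,99]),np.percentile(l[r][:,0],[1,99]))
dk=(abs(Z-.03)<.004)&(abs(l[...,0])<50)&(l[...,1]<0)&(l[...,1]>-220);print('deck y',np.percentile(l[dk][:,1],[1,99.5]))
b=(Z>.09)&(l[...,1]<-50)&(l[...,0]>60)&(l[...,0]<250)&(Z<.11); print('jar',l[b].mean(0))
go(W(0,-.115,.15))
E
```

```text
key [ 29.48196674 159.09758174] [25.31548956 25.78011544] 0.097379224274042
[43.3 27.1] [42.7  4.9] [ 43.4 -17.4] [21.8 26.7] [ 43.4 -39.6] [ 43.2 -62. ] [21.2  5. ] [ 21.4 -17.3] [-1.  26.8] [ 20.9 -40. ] [-0.7  5. ] [ 21.  -62.4] [ -0.6 -17.3] [ -0.6 -39.8] [-22.4  26.6] [-22.6   5. ] [ -0.4 -62.2] [-22.4 -17.3] [-22.5 -40. ] [-44.6  26.9] [-44.8   4.8] [-22.4 -62.1] [-44.7 -17.1] [-44.6 -39.6] [-44.4 -62. ] 
racks y [-71.75066434  36.99885907] [-58.33239834  57.14214507]
deck y [-198.55963308  -73.56525756]
jar [ 164.64639261 -233.02829596]
clk 0.1 L [-155.81799827 -594.28292163] z 0.23801013186402614 F [ 0.4 -0.1 -0.3]
shift units [-0.3572 -0.5188  0.1105] turn units [-2.00e-04  5.00e-04 -2.92e-01]
want-frame shift units [ 0.1948 -0.5991  0.11  ]
```

Emit:
{"fn": "apply_moves", "kwargs": {"series": [{"wz": -0.058, "fingers": 0}, {"wz": -0.058, "fingers": 0}, {"wz": -0.058, "fingers": 0}, {"wz": -0.058, "fingers": 0}, {"wz": -0.058, "fingers": 0}, {"fingers": 0}]}}

```text
schema error: expected keys x, y, z, wx, wy, wz, fingers
```

```bash
python3 -c "
from h import *
go(W(0,-.115,.15))"
```

```text
clk 0.1 L [-155.81799827 -594.28292163] z 0.23801013186402614 F [ 0.4 -0.1 -0.3]
shift units [-0.3572 -0.5188  0.1105] turn units [-2.00e-04  5.00e-04 -2.92e-01]
want-frame shift units [ 0.1948 -0.5991  0.11  ]
```

Emit:
{"fn": "apply_moves", "kwargs": {"series": [{"x": 0, "y": 0, "z": 0, "wx": 0, "wy": 0, "wz": -0.058, "fingers": 0}, {"x": 0, "y": 0, "z": 0, "wx": 0, "wy": 0, "wz": -0.058, "fingers": 0}, {"x": 0, "y": 0, "z": 0, "wx": 0, "wy": 0, "wz": -0.058, "fingers": 0}, {"x": 0, "y": 0, "z": 0, "wx": 0, "wy": 0, "wz": -0.058, "fingers": 0}, {"x": 0, "y": 0, "z": 0, "wx": 0, "wy": 0, "wz": -0.058, "fingers": 0}, {"x": 0, "y": 0, "z": 0, "wx": 0, "wy": 0, "wz": 0, "fingers": 0}]}}

```text
clock: 0.85
tool_pos: [0.2728, -0.5591, 0.235]
eef_rot: [0.996, -0.09, -0.003, -0.003]
contact_force: [0.4, 0.2, 0.3]
opening: 0.499
```

```bash
python3 -c "
from h import *
go(W(0,-.115,.15))"
```

```text
clk 0.85 L [-157.65817706 -592.7160338 ] z 0.23495836891957153 F [0.4 0.2 0.3]
shift units [ 0.2087 -0.5928  0.1085] turn units [-0.0019  0.0019  0.0059]
want-frame shift units [ 0.1971 -0.5971  0.1062]
```

Emit:
{"fn": "apply_moves", "kwargs": {"series": [{"x": 0.024, "y": -0.07, "z": 0, "wx": 0, "wy": 0, "wz": 0.006, "fingers": 0}, {"x": 0.024, "y": -0.07, "z": 0, "wx": 0, "wy": 0, "wz": 0, "fingers": 0}, {"x": 0.024, "y": -0.07, "z": 0, "wx": 0, "wy": 0, "wz": 0, "fingers": 0}, {"x": 0.024, "y": -0.07, "z": 0, "wx": 0, "wy": 0, "wz": 0, "fingers": 0}, {"x": 0.024, "y": -0.07, "z": 0, "wx": 0, "wy": 0, "wz": 0, "fingers": 0}, {"x": 0.024, "y": -0.07, "z": 0, "wx": 0, "wy": 0, "wz": 0, "fingers": 0}, {"x": 0.024, "y": -0.07, "z": 0, "wx": 0, "wy": 0, "wz": 0, "fingers": 0}, {"x": 0, "y": 0, "z": 0, "wx": 0, "wy": 0, "wz": 0, "fingers": 0}]}}

```text
clock: 1.85
tool_pos: [0.4934, -0.1943, 0.2349]
eef_rot: [0.993, -0.117, -0.001, -0.003]
contact_force: [0.2, -0.2, 0.9]
opening: 0.501
```

```bash
python3 -c "
from h import *
go(W(0,-.115,.12))"
```

```text
clk 1.85 L [ -13.27311081 -191.58044757] z 0.23489801436821947 F [ 0.2 -0.2  0.9]
shift units [ 0.0135 -0.0953  0.1442] turn units [-0.0021  0.001  -0.0118]
want-frame shift units [ 0.0166 -0.0957  0.1436]
```

Emit:
{"fn": "apply_moves", "kwargs": {"series": [{"x": 0.008, "y": -0.05, "z": 0.03, "wx": -0.002, "wy": 0.001, "wz": -0.012, "fingers": 0}, {"x": 0.008, "y": -0.045, "z": 0.05, "wx": 0, "wy": 0, "wz": 0, "fingers": 0}, {"x": 0, "y": 0, "z": 0.05, "wx": 0, "wy": 0, "wz": 0, "fingers": 0}, {"x": 0, "y": 0, "z": 0.01, "wx": 0, "wy": 0, "wz": 0, "fingers": 0}, {"x": 0, "y": 0, "z": 0, "wx": 0, "wy": 0, "wz": 0, "fingers": 0}]}}

```text
clock: 2.48
tool_pos: [0.5239, -0.1262, 0.1214]
eef_rot: [0.994, -0.108, 0.002, 0.002]
contact_force: [0.7, -0.1, -0.6]
opening: 0.499
```

```bash
python3 -c "
from h import *
go(W(0,-.105,.047))
p,d=snap('top','t1');snap('scene','s1')
a=cv2.imread('pics/t1.png')[120:290,130:350];b=cv2.imread('pics/s1.png')[100:300,130:380]
cv2.imwrite('pics/c1.png',np.vstack([cv2.resize(a,(388,300)),cv2.resize(b,(388,300))]))"
```

```text
clk 2.475 L [   3.16571146 -118.82374168] z 0.12139924176273424 F [ 0.7 -0.1 -0.6]
shift units [-0.0046 -0.0176  0.0929] turn units [ 0.0014 -0.0012 -0.0056]
want-frame shift units [-0.004  -0.0173  0.093 ]
```

View pics/c1.png

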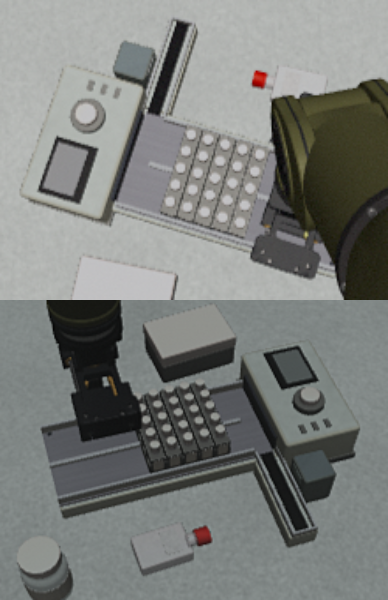

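The crops show the gripper just behind the row, with the racks undisturbed and clear of the body. Next is the descent behind the row.

Emit:
{"fn": "apply_moves", "kwargs": {"series": [{"x": -0.004, "y": -0.008, "z": 0.04, "wx": 0.001, "wy": -0.001, "wz": -0.006, "fingers": 0}, {"x": 0, "y": 0, "z": 0.04, "wx": 0, "wy": 0, "wz": 0, "fingers": 0}, {"x": 0, "y": 0, "z": 0.01, "wx": 0, "wy": 0, "wz": 0, "fingers": 0}, {"x": 0, "y": 0, "z": 0, "wx": 0, "wy": 0, "wz": 0, "fingers": 0}]}}

```text
clock: 3.08
tool_pos: [0.5275, -0.1231, 0.0546]
eef_rot: [0.995, -0.102, 0.007, 0.001]
contact_force: [-0.0, -0.0, -0.2]
opening: 0.5
```

```bash
python3 -c "
from h import *
go(W(0,-.085,.047))"
```

```text
clk 3.075 L [   6.12637031 -115.09931426] z 0.05461760522991739 F [-0.  -0.  -0.2]
shift units [-0.008  -0.0376  0.0094] turn units [ 0.0004 -0.0047 -0.0016]
want-frame shift units [-0.0077 -0.0376  0.0095]
```

Emit:
{"fn": "apply_moves", "kwargs": {"series": [{"x": -0.008, "y": -0.008, "z": 0.009, "wx": 0, "wy": -0.0047, "wz": -0.0016, "fingers": 0}, {"x": 0, "y": -0.01, "z": 0, "wx": 0, "wy": 0, "wz": 0, "fingers": 0}, {"x": 0, "y": -0.008, "z": 0, "wx": 0, "wy": 0, "wz": 0, "fingers": 0}, {"x": 0, "y": 0, "z": 0, "wx": 0, "wy": 0, "wz": 0, "fingers": 0}]}}

```text
clock: 3.58
tool_pos: [0.5274, -0.0996, 0.0498]
eef_rot: [0.995, -0.099, 0.002, 0.0]
contact_force: [-0.0, 1.2, 0.7]
opening: 0.504
```

```bash
python3 -c "
from h import *
go(W(0,-.060,.047))"
```

```text
clk 3.575 L [  1.41613914 -92.07489542] z 0.04978240736006089 F [-0.   1.2  0.7]
shift units [-0.0018 -0.0401  0.0035] turn units [-0.     -0.0013  0.0001]
want-frame shift units [-0.0018 -0.0401  0.0035]
```

Emit:
{"fn": "apply_moves", "kwargs": {"series": [{"x": -0.002, "y": -0.006, "z": 0.003, "wx": 0, "wy": -0.001, "wz": 0, "fingers": 0}, {"x": 0, "y": -0.006, "z": 0, "wx": 0, "wy": 0, "wz": 0, "fingers": 0}, {"x": 0, "y": -0.006, "z": 0, "wx": 0, "wy": 0, "wz": 0, "fingers": 0}, {"x": 0, "y": -0.006, "z": 0, "wx": 0, "wy": 0, "wz": 0, "fingers": 0}, {"x": 0, "y": -0.006, "z": 0, "wx": 0, "wy": 0, "wz": 0, "fingers": 0}]}}

```text
clock: 4.2
tool_pos: [0.5297, -0.0788, 0.0474]
eef_rot: [0.995, -0.101, -0.001, 0.003]
contact_force: [-1.2, -3.2, 0.9]
opening: 0.502
```

```bash
python3 -c "
from h import *
go(W(0,-.050,.047))"
```

```text
clk 4.2 L [ -0.51336588 -71.15070764] z 0.04742059841669374 F [-1.2 -3.2  0.9]
shift units [ 0.0005 -0.0264  0.0004] turn units [ 0.0018  0.0002 -0.0013]
want-frame shift units [ 0.0006 -0.0264  0.0005]
```

Emit:
{"fn": "apply_moves", "kwargs": {"series": [{"x": 0.0005, "y": -0.006, "z": 0, "wx": 0.002, "wy": 0, "wz": -0.001, "fingers": 0}, {"x": 0, "y": -0.006, "z": 0, "wx": 0, "wy": 0, "wz": 0, "fingers": 0}, {"x": 0, "y": -0.006, "z": 0, "wx": 0, "wy": 0, "wz": 0, "fingers": 0}, {"x": 0, "y": -0.006, "z": 0, "wx": 0, "wy": 0, "wz": 0, "fingers": 0}, {"x": 0, "y": -0.006, "z": 0, "wx": 0, "wy": 0, "wz": 0, "fingers": 0}, {"x": 0, "y": -0.006, "z": 0, "wx": 0, "wy": 0, "wz": 0, "fingers": 0}]}}

```text
clock: 4.95
tool_pos: [0.5359, -0.0491, 0.0474]
eef_rot: [0.995, -0.1, -0.0, -0.0]
contact_force: [-0.2, -3.4, 1.2]
opening: 0.495
```

```bash
cat >> h.py <<'E'
def racks(f):
    p,d=snap('top',f);C=cloud('top',d);Z=C[...,2];l=L(C)*1e3
    v=(Z>.080)&(Z<.092)&(abs(l[...,0])<62)&(l[...,1]<98)&(l[...,1]>-90)
    n,lab,s,c=cv2.connectedComponentsWithStats(v.astype(np.uint8))
    q=np.array([[*l[lab==i].mean(0),s[i,4]] for i in range(1,n) if 8<s[i,4]<80]); print(q[np.argsort(-q[:,1])].round(1).tolist())
E
python3 -c "
from h import *
go(W(0,-.020,.047)); racks('t2')"
```

```text
clk 4.95 L [ -0.2543738  -40.88815221] z 0.04735560264225295 F [-0.2 -3.4  1.2]
shift units [ 0.0003 -0.0261  0.0004] turn units [-0.0001  0.0003 -0.0004]
want-frame shift units [ 0.0003 -0.0261  0.0004]
[[-0.4, 67.8, 29.0], [-22.4, 67.7, 29.0], [-44.0, 67.7, 29.0], [21.6, 67.4, 30.0], [43.1, 67.3, 29.0], [42.8, 46.8, 21.0], [-44.4, 46.4, 28.0], [-0.4, 46.0, 27.0], [21.3, 45.9, 27.0], [-22.7, 45.7, 30.0]]
```

Emit:
{"fn": "apply_moves", "kwargs": {"series": [{"x": 0, "y": -0.006, "z": 0, "wx": 0, "wy": 0, "wz": 0, "fingers": 0}, {"x": 0, "y": -0.006, "z": 0, "wx": 0, "wy": 0, "wz": 0, "fingers": 0}, {"x": 0, "y": -0.006, "z": 0, "wx": 0, "wy": 0, "wz": 0, "fingers": 0}, {"x": 0, "y": -0.003, "z": 0, "wx": 0, "wy": 0, "wz": 0, "fingers": 0}]}}

```text
clock: 5.5
tool_pos: [0.5395, -0.0303, 0.0473]
eef_rot: [0.995, -0.099, -0.0, -0.001]
contact_force: [-1.0, -3.2, 0.2]
opening: 0.503
```

Emit:
{"fn": "apply_moves", "kwargs": {"series": [{"x": 0, "y": -0.003, "z": 0, "wx": 0, "wy": 0, "wz": 0, "fingers": 0}, {"x": 0, "y": -0.003, "z": 0, "wx": 0, "wy": 0, "wz": 0, "fingers": 0}]}}

```text
clock: 5.75
tool_pos: [0.5398, -0.0284, 0.0473]
eef_rot: [0.995, -0.1, -0.001, 0.002]
contact_force: [-1.3, -9.1, 2.9]
opening: 0.499
```

```bash
python3 -c "
from h import *
go(W(0,-.020,.047)); racks('t3')"
```

```text
clk 5.75 L [ -0.46017098 -19.8038943 ] z 0.04732670550765265 F [-1.3 -9.1  2.9]
shift units [0.0006 0.0002 0.0004] turn units [ 0.0011  0.0006 -0.0004]
want-frame shift units [0.0006 0.0002 0.0004]
[[-45.2, 92.2, 10.0]]
```

Emit:
{"fn": "apply_moves", "kwargs": {"series": [{"x": 0, "y": -0.003, "z": 0, "wx": 0, "wy": 0, "wz": 0, "fingers": 0}, {"x": 0, "y": -0.002, "z": 0, "wx": 0, "wy": 0, "wz": 0, "fingers": 0}]}}

```text
clock: 6.05
tool_pos: [0.5398, -0.0286, 0.0474]
eef_rot: [0.995, -0.101, -0.002, 0.005]
contact_force: [-1.0, -4.8, 1.3]
opening: 0.503
```

```bash
python3 -c "
from h import *
go(W(0,-.020,.047)); snap('scene','s3')
b=cv2.imread('pics/s3.png')[100:270,150:380]
cv2.imwrite('pics/c3.png',cv2.resize(b,None,fx=3,fy=3,interpolation=2))"
```

```text
clk 6.05 L [ -0.46805267 -20.0063708 ] z 0.04735200631517322 F [-1.  -4.8  1.3]
shift units [ 0.0006 -0.      0.0004] turn units [ 0.0031  0.0009 -0.0009]
want-frame shift units [ 0.0006 -0.      0.0004]
```

View pics/c3.png

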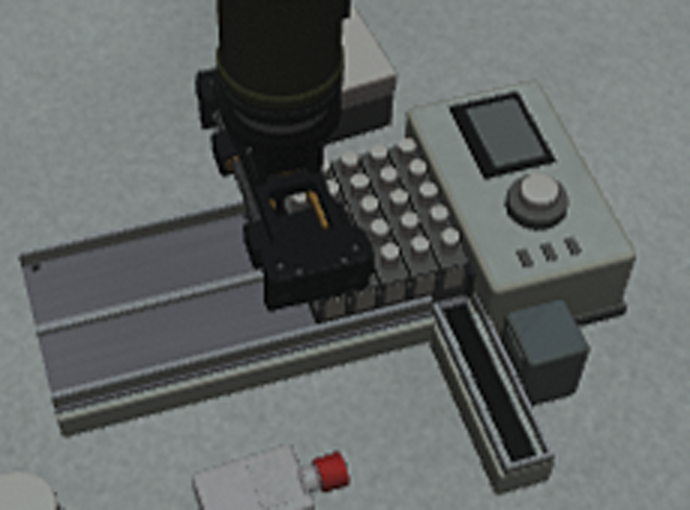

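The crop shows the row closed up against the stop: the front rack touches the dark plate at about (455,270). The tool stalled while force rose. I'll retreat, raise, and measure.

Emit:
{"fn": "apply_moves", "kwargs": {"series": [{"x": 0, "y": 0.012, "z": 0, "wx": 0.003, "wy": 0.001, "wz": 0, "fingers": 0}, {"x": 0, "y": 0.025, "z": 0, "wx": 0, "wy": 0, "wz": 0, "fingers": 0}, {"x": 0, "y": 0.02, "z": -0.01, "wx": 0, "wy": 0, "wz": 0, "fingers": 0}, {"x": 0, "y": 0.02, "z": -0.06, "wx": 0, "wy": 0, "wz": 0, "fingers": 0}, {"x": 0, "y": 0.06, "z": -0.05, "wx": 0, "wy": 0, "wz": 0, "fingers": -1}, {"x": 0, "y": 0.06, "z": -0.05, "wx": 0, "wy": 0, "wz": 0, "fingers": -1}, {"x": 0, "y": 0.03, "z": 0, "wx": 0, "wy": 0, "wz": 0, "fingers": -1}, {"x": 0, "y": 0, "z": 0, "wx": 0, "wy": 0, "wz": 0, "fingers": -1}]}}

```text
clock: 7.1
tool_pos: [0.5067, -0.2053, 0.1858]
eef_rot: [0.995, -0.096, 0.005, -0.007]
contact_force: [0.6, 0.3, -0.7]
opening: 0.071
```

```bash
python3 -c "
from h import *
go(W(.0295,.1595,.150)); racks('t4')
a=cv2.imread('pics/t4.png')[120:290,130:350]
cv2.imwrite('pics/c4.png',cv2.resize(a,None,fx=3.5,fy=3.5,interpolation=2))"
```

```text
clk 7.1 L [   1.94584174 -199.70109774] z 0.18576472409631123 F [ 0.6  0.3 -0.7]
shift units [ 0.0366 -0.448   0.0521] turn units [-0.005  -0.0027  0.0019]
want-frame shift units [ 0.0344 -0.449   0.0447]
[[43.3, 88.7, 30.0], [21.4, 88.6, 28.0], [-44.3, 88.6, 28.0], [-22.5, 88.4, 29.0], [-0.7, 88.3, 28.0], [-0.6, 66.9, 29.0], [42.9, 66.9, 28.0], [-45.2, 66.8, 30.0], [21.1, 66.7, 31.0], [-22.6, 66.3, 28.0], [-0.7, 44.8, 30.0], [-22.8, 44.7, 31.0], [-44.5, 44.6, 31.0], [21.2, 44.6, 30.0], [43.0, 44.4, 28.0], [-44.7, 23.2, 29.0], [-0.7, 23.0, 29.0], [43.5, 23.0, 30.0], [21.1, 22.9, 29.0], [-22.7, 22.5, 29.0], [-22.6, 1.1, 30.0], [-0.6, 0.8, 31.0], [43.2, 0.8, 30.0], [-44.2, 0.8, 29.0], [21.3, 0.8, 30.0]]
```

View pics/c4.png

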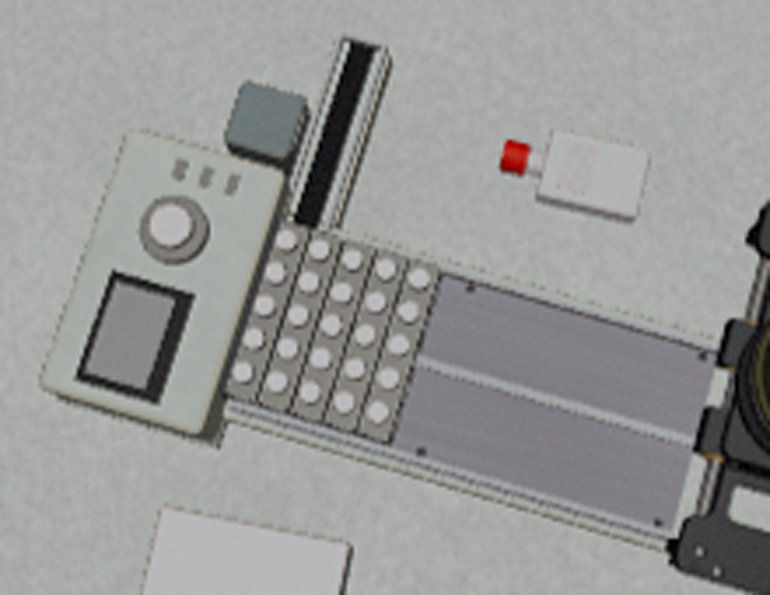

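All five rows sit within 0.7 mm of 89/67/45/23/1, so the row is home and square. Next, move over to the key.

Emit:
{"fn": "apply_moves", "kwargs": {"series": [{"x": 0.006, "y": -0.06, "z": 0, "wx": -0.005, "wy": -0.003, "wz": 0.002, "fingers": -1}, {"x": 0.006, "y": -0.06, "z": 0, "wx": 0, "wy": 0, "wz": 0, "fingers": -1}, {"x": 0.006, "y": -0.06, "z": 0, "wx": 0, "wy": 0, "wz": 0, "fingers": -1}, {"x": 0.006, "y": -0.06, "z": 0, "wx": 0, "wy": 0, "wz": 0, "fingers": -1}, {"x": 0.006, "y": -0.06, "z": 0, "wx": 0, "wy": 0, "wz": 0, "fingers": -1}, {"x": 0.003, "y": -0.06, "z": 0, "wx": 0, "wy": 0, "wz": 0, "fingers": -1}, {"x": 0, "y": -0.06, "z": 0, "wx": 0, "wy": 0, "wz": 0, "fingers": -1}, {"x": 0, "y": 0, "z": 0, "wx": 0, "wy": 0, "wz": 0, "fingers": -1}]}}

```text
clock: 8.15
tool_pos: [0.5947, 0.1549, 0.1832]
eef_rot: [0.996, -0.086, -0.004, -0.009]
contact_force: [-0.7, -0.1, 0.1]
opening: 0.003
```

```bash
python3 -c "
from h import *
go(W(.0295,.1595,.125))"
```

```text
clk 8.15 L [ 17.13819976 170.68566158] z 0.18315457250248335 F [-0.7 -0.1  0.1]
shift units [0.0158 0.0156 0.0723] turn units [-0.0052  0.0032  0.0084]
want-frame shift units [0.0155 0.014  0.0727]
```

Emit:
{"fn": "apply_moves", "kwargs": {"series": [{"x": 0.0155, "y": 0.0155, "z": 0.03, "wx": -0.005, "wy": 0.003, "wz": 0.008, "fingers": -1}, {"x": 0, "y": 0, "z": 0.035, "wx": 0, "wy": 0, "wz": 0, "fingers": -1}, {"x": 0, "y": 0, "z": 0, "wx": 0, "wy": 0, "wz": 0, "fingers": -1}]}}

```text
clock: 8.52
tool_pos: [0.6016, 0.146, 0.1282]
eef_rot: [0.996, -0.095, -0.002, -0.001]
contact_force: [-0.5, -0.9, -0.2]
opening: 0.006
```

```bash
python3 -c "
from h import *
go(W(.0295,.1595,.105))"
```

```text
clk 8.525 L [ 25.66467201 163.34034546] z 0.12824557541080842 F [-0.5 -0.9 -0.2]
shift units [0.0049 0.0049 0.029 ] turn units [-0.0005  0.0013  0.0029]
want-frame shift units [0.0048 0.0048 0.0291]
```

Emit:
{"fn": "apply_moves", "kwargs": {"series": [{"x": 0.005, "y": 0.005, "z": 0.012, "wx": 0, "wy": 0.001, "wz": 0.003, "fingers": -1}, {"x": 0, "y": 0, "z": 0.015, "wx": 0, "wy": 0, "wz": 0, "fingers": -1}, {"x": 0, "y": 0, "z": 0, "wx": 0, "wy": 0, "wz": 0, "fingers": -1}]}}

```text
clock: 8.9
tool_pos: [0.6053, 0.1417, 0.1069]
eef_rot: [0.995, -0.099, 0.001, -0.001]
contact_force: [-0.1, 0.2, 1.0]
opening: 0.003
```

```bash
python3 -c "
from h import *
go(W(.0295,.1595,.092))"
```

```text
clk 8.9 L [ 30.12551973 159.88450484] z 0.10685467692450065 F [-0.1  0.2  1. ]
shift units [-0.0008  0.0005  0.0186] turn units [-0.001  -0.0002 -0.0002]
want-frame shift units [-0.0008  0.0005  0.0186]
```

Emit:
{"fn": "apply_moves", "kwargs": {"series": [{"x": 0, "y": 0, "z": 0.006, "wx": 0, "wy": 0, "wz": 0, "fingers": -1}, {"x": 0, "y": 0, "z": 0.005, "wx": 0, "wy": 0, "wz": 0, "fingers": -1}, {"x": 0, "y": 0, "z": 0.004, "wx": 0, "wy": 0, "wz": 0, "fingers": -1}]}}

```text
clock: 9.28
tool_pos: [0.6061, 0.1419, 0.0954]
eef_rot: [0.995, -0.1, 0.002, -0.002]
contact_force: [-0.1, -0.7, 2.7]
opening: 0.008
```

Emit:
{"fn": "apply_moves", "kwargs": {"series": [{"x": 0, "y": 0, "z": 0.004, "wx": 0, "wy": 0, "wz": 0, "fingers": -1}, {"x": 0, "y": 0, "z": 0.003, "wx": 0, "wy": 0, "wz": 0, "fingers": -1}]}}

```text
clock: 9.52
tool_pos: [0.6061, 0.142, 0.0912]
eef_rot: [0.995, -0.1, 0.002, -0.002]
contact_force: [-5.7, -2.3, 22.6]
opening: 0.007
```

Force rose to 22.6 N at z = 0.091 against a sprung 5 N, so the key has bottomed. I'll hold briefly, then lift away.

Emit:
{"fn": "apply_moves", "kwargs": {"series": [{"x": 0, "y": 0, "z": 0, "wx": 0, "wy": 0, "wz": 0, "fingers": -1}]}}

```text
clock: 9.65
tool_pos: [0.6061, 0.1419, 0.0919]
eef_rot: [0.995, -0.1, 0.002, -0.002]
contact_force: [-2.0, -1.0, 4.6]
opening: 0.004
```

Emit:
{"fn": "apply_moves", "kwargs": {"series": [{"x": 0, "y": 0, "z": -0.01, "wx": 0, "wy": 0, "wz": 0, "fingers": -1}, {"x": 0, "y": 0, "z": -0.03, "wx": 0, "wy": 0, "wz": 0, "fingers": -1}, {"x": 0, "y": 0, "z": -0.05, "wx": 0, "wy": 0, "wz": 0, "fingers": -1}, {"x": 0, "y": 0, "z": -0.06, "wx": 0, "wy": 0, "wz": 0, "fingers": -1}, {"x": -0.04, "y": -0.05, "z": 0, "wx": 0, "wy": 0, "wz": 0, "fingers": -1}, {"x": -0.04, "y": -0.05, "z": 0, "wx": 0, "wy": 0, "wz": 0, "fingers": -1}, {"x": -0.04, "y": -0.05, "z": 0, "wx": 0, "wy": 0, "wz": 0, "fingers": -1}, {"x": 0, "y": 0, "z": 0, "wx": 0, "wy": 0, "wz": 0, "fingers": -1}]}}

```text
clock: 10.65
tool_pos: [0.5351, 0.2824, 0.2173]
eef_rot: [0.995, -0.101, 0.003, -0.004]
contact_force: [0.3, -0.1, -0.9]
opening: 0.008
```

```bash
python3 -c "
from h import *
go(W(.0295,.1595,.125)); racks('t5')
d=np.load('pics/t5.npz')['d'];C=cloud('top',d);l=L(C)*1e3;k=(np.hypot(l[...,0]-29.5,l[...,1]-159)<9);print('key z',k.sum(),np.median(C[k][:,2]))
snap('scene','s5');a=cv2.imread('pics/t5.png')[100:330,100:400];b=cv2.imread('pics/s5.png')[90:320,120:400]
cv2.imwrite('pics/c5.png',np.hstack([cv2.resize(a,(400,307)),cv2.resize(b,(374,307))]))"
```

```text
clk 10.65 L [-66.34188557 283.99249699] z 0.21727092898496875 F [ 0.3 -0.1 -0.9]
shift units [0.1198 0.156  0.1148] turn units [-0.0025 -0.0018 -0.0013]
want-frame shift units [0.1198 0.1556 0.1153]
[[-22.3, 88.7, 29.0], [43.3, 88.7, 30.0], [-44.5, 88.5, 29.0], [21.3, 88.5, 27.0], [-0.7, 88.3, 28.0], [43.0, 66.9, 28.0], [-0.8, 66.8, 30.0], [-22.3, 66.8, 26.0], [-45.0, 66.7, 31.0], [21.4, 66.7, 30.0], [-0.4, 44.9, 29.0], [-44.0, 44.8, 29.0], [21.5, 44.6, 28.0], [-22.6, 44.4, 31.0], [42.9, 44.4, 28.0], [-0.3, 23.2, 26.0], [43.5, 23.0, 30.0], [-44.2, 23.0, 30.0], [21.3, 22.8, 28.0], [-22.7, 22.5, 29.0], [-22.4, 1.2, 29.0], [43.2, 1.0, 29.0], [21.7, 0.9, 28.0], [-0.5, 0.9, 31.0], [-44.2, 0.8, 29.0]]
key z 52 0.09766258549645396
```

View pics/c5.png

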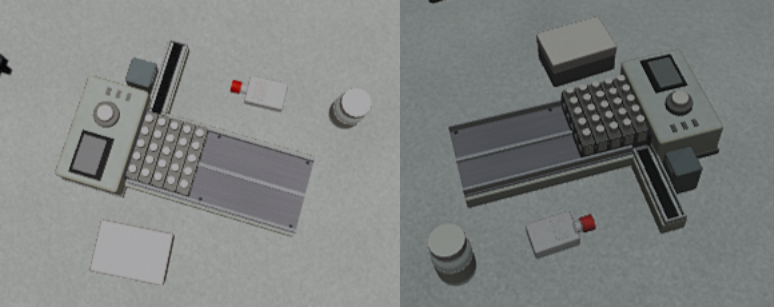

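The last view shows the row home and upright, the key up (97.7 mm against 97.4 mm at the start), the arm clear, and the flask, tip box and jar in place. I'm handing in.

```bash
python3 -c "
from h import *
print(finish_job())"
```

```text
the job is handed in; nothing more can be done
None
```

The row is home against the end stop, the start key was pressed after that and came back up, and the job is handed in. It took about 11 s of robot time, and no verdict is reported.

- **Push:** I set the half-open fingers low on rack5's rear face and pushed the five racks about 63 mm along the lane. The sliding force was about 3 N. At the stop the tool stalled and the force rose to 9 N.
- **Row before the press:** the racks measured 88.5, 66.7, 44.6, 22.9 and 0.9 mm along the lane, against 89, 67, 45, 23 and 1 mm fully home. Sideways they were within about 1 mm.
- **Key:** I pressed with closed fingers down to z ≈ 91 mm, where the force reached 22.6 N, so it had bottomed. I then lifted clear.
- **Last check:** the rack positions had not changed. The key top was at 97.7 mm, against 97.4 mm at the start, and the tool force was near zero. The flask, tip box and jar looked unmoved in the pictures, but I did not measure them.

One mid-push rack reading and the one taken at the stop found only some of the vials, because the arm blocked the top camera. I measured again after retreating. No other check failed or disagreed.

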